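Find the loaded tin by feel and slide it home

TASK

One of the three identical tins still has its metal weight inside; the other two are empty. Nudge or drag them to feel which one is heavy, then slide that one along the bench, without lifting or tipping it, into the fenced bay until it rests against the bay's back wall. Leave the two empty tins upright within 5 cm of where they stood, and do not shift the small bottle or the beaker.

Things in the scene. Friction and masses are not known exactly. Their poses are not given: they have to be found in the camera images.
- tin_1: one of three identical-looking closed round aluminium tins, 76 mm across, 46 mm high. Its flat lid is sunk 16 mm below a 3 mm thick rim (recess 70 mm across, its floor 30 mm above the underside), so closed fingertips can reach in and draw the tin by its rim. Empty 0.13 kg, loaded 0.75 to 0.95 kg; which is loaded varies from start to start. Origin: centre of the underside, z up
- tin_2: one of three identical-looking closed round aluminium tins, 76 mm across, 46 mm high. Its flat lid is sunk 16 mm below a 3 mm thick rim (recess 70 mm across, its floor 30 mm above the underside), so closed fingertips can reach in and draw the tin by its rim. Empty 0.13 kg, loaded 0.75 to 0.95 kg; which is loaded varies from start to start. Origin: centre of the underside, z up
- tin_3: one of three identical-looking closed round aluminium tins, 76 mm across, 46 mm high. Its flat lid is sunk 16 mm below a 3 mm thick rim (recess 70 mm across, its floor 30 mm above the underside), so closed fingertips can reach in and draw the tin by its rim. Empty 0.13 kg, loaded 0.75 to 0.95 kg; which is loaded varies from start to start. Origin: centre of the underside, z up
- bay: fixed grey fence, 34 mm high, back wall and two side walls 92 mm apart inside, reaching 62 mm forward of the back wall's inner face; open to its own -x. Its 1.2 mm plate has a shallow front ramp ending 82 mm before the origin. Origin: at bench level, 38 mm before the back wall, midway between the side walls; +x points to the back wall, z up
- bay_seat (a point): the point on the bay's plate (1.2 mm above the bench) over which the tin's centre stands when it touches the back wall, midway between the side walls; same axes as the bay
- small_bottle: small white bottle, 42 mm across, 91 mm high, a bystander. Origin: centre of the underside, z up
- beaker: glass beaker, 52 mm by 57 mm over the spout, 71 mm high, a bystander. Origin: centre of the underside, z up

How it is judged:
By the outcome, as a careful person would: the job done as asked, in the order asked, and still so for the second after the job is handed in, with the robot touching nothing.
It also fails if it takes over 72 s, if anything falls off the work surface, if the arm or the gripper's body presses on something with over 40 N, if the wrist force passes 120 N, or if a joint passes its speed limit or range.

ROBOT

A 6-joint arm with a two-finger parallel gripper is mounted at the origin on a cart in front of the work surface, level with it; the furniture and walls round the work are solid. World frame = base frame: x ahead of the robot, y to its left, z up, the work surface at z = 0. Lengths are in m, angles in rad, forces in N, time in s.
With the tool pointing down it reaches from about 0.275 to 0.875 m from the base axis. Payload 12.5 kg.
Tool frame: the origin (TCP) lies on the centre line of the jaws, within the pads' length; the fingertips stand r.finger_overhang ahead of it and the grasp point (between the pads) lies 3 mm ahead of it (r.finger_overhang is the distance from the TCP to the fingertips, in m); z points along the fingers, y is the line along which they close (so a half turn about z gives the same grasp; the last joint's range is limited). The gripper opens to 85 mm and grips with 20 to 120 N. Pads are 22 mm wide; open, the fingers measure 114 mm over their backs; the gripper's body (76 mm by 85 mm) begins 54 mm behind the grasp point. The pads swing forward as they close: fully open they stand 13 mm farther back than shut.
Start: joints at [1.211, 0.351, 1.652, -0, 1.139, -0.085], TCP at [0.149, 0.529, 0.253] pointing down, gripper open.
Joint ranges: [-2.75, 2.75], [-0.79, 2.1], [0.01, 2.65], [-1.57, 4.71], [0.07, 3.14], [-2.87, 2.87]. Speed limits (rad/s): [2.22, 2.22, 2.79, 3.14, 3.14, 3.14].

INTERFACE

Orientations are given as a unit quaternion [x, y, z, w].
In Python, from cell import r, optics gives the robot as it stands. The module is installed in compiled form; this text tells all that it offers. Calls block until the motion is done:
- r.move_to(position, orientation): joint-space move of the TCP to a pose.
- r.move_linear(position, rot=None, vel=0.15): straight line of the TCP; rot=None keeps the orientation; vel is the mean speed in m/s.
- r.set_joints(angles): joint-space move.
- r.set_gripper(opening, squeeze=None): opening from 0.0 (shut) to 1.0 (fully open); squeeze is the grip in N (None keeps the last); returns when the fingers have stopped.
- r.sleep(seconds).
- r.inverse_kinematics(position, orientation): joint angles nearest the present ones, or None.
- optics.get_image(name): name is "scene" or "side" or "wrist"; returns a dict with "pixels" (384x512x3 uint8, red, green, blue), "depth" (384x512 float32, m along the optical axis (not along the pixel's ray), 0 where there is no reading), "fx", "fy", "cx", "cy" (pixels), "D" ([k1, k2, p1, p2, k3] as OpenCV has them; the pictures are not rectified), "camera_from_world" (4x4, takes a point from world to camera coordinates); the wrist camera has in their place "mount" (4x4, takes a point from camera to tool coordinates, whose origin is the TCP and whose axes are the flange's). Camera axes: x right, y down, z forward; pixel columns grow to the right and rows downward; lengths in m; the calibration is good to about 2 mm. A picture is of the moment at which its call begins: read the wrist's pose just before it.
A pose or a line that the arm cannot do raises r.PlanningError and nothing moves.
- r.hand_in(): hands the job in; it is judged then, once.
Readings, each from a call of its own:
- r.current_t(): time.
- r.current_q(): joint angles.
- r.current_qvel(): joint speeds.
- r.current_effort(): joint torques, N m.
- r.current_tool_pos(): TCP position.
- r.current_ee_rot(): TCP orientation.
- r.current_contact_force(): force on the tool from outside, world axes, zero at the start.
- r.current_torque(): the same for the moment, N m.
- r.current_opening(): opening from 0.0 (shut) to 1.0 (fully open).
- r.current_finger_force(): force on a finger pad.
Only numpy, scipy, OpenCV 4.12 (cv2) and the standard library are available. Lean on these libraries where they do the work, as an engineer would, in place of code of your own. Each camera call takes 0.05 s, during which the arm holds its last target. There are 200 camera calls.

## Working session

There is one attempt and no reset: what is moved stays moved. The work goes in short steps, each a Python script; the robot and the scene stay as the last script left them, time stands still between calls to the robot, and variables do not carry over. Pictures are saved under pics/ and viewed, at most 10 in all, crops included, and the job is handed in when it is done.

```bash
mkdir -p pics
python3 - <<'E'
from cell import r, optics
import cv2,pickle,numpy as np
d={n:optics.get_image(n) for n in("scene","side")}
pickle.dump(d,open("im0.pkl","wb"))
for n in d: cv2.imwrite(f"pics/{n}0.png",cv2.resize(d[n]["pixels"][:,:,::-1],(800,600)))
print(r.finger_overhang,r.current_t(),r.current_ee_rot(),r.current_contact_force())
for n in d: print(np.linalg.inv(d[n]["camera_from_world"]).round(3),d[n]["D"])
E
```

```text
0.022 0.1 [ 1.36956297e-01  9.90576948e-01 -5.16826857e-04 -1.26489367e-04] [-0.66757832 -0.15442185 -0.53104269]
[[-0.844  0.461 -0.275  0.927]
 [ 0.536  0.732 -0.419  0.81 ]
 [ 0.008 -0.501 -0.865  1.559]
 [ 0.     0.     0.     1.   ]] [-0.09985432  0.          0.          0.          0.        ]
[[-0.997 -0.058  0.05   0.381]
 [-0.076  0.65  -0.756  1.109]
 [ 0.011 -0.758 -0.653  0.954]
 [ 0.     0.     0.     1.   ]] [0.03809676 0.         0.         0.         0.        ]
```

View pics/scene0.png

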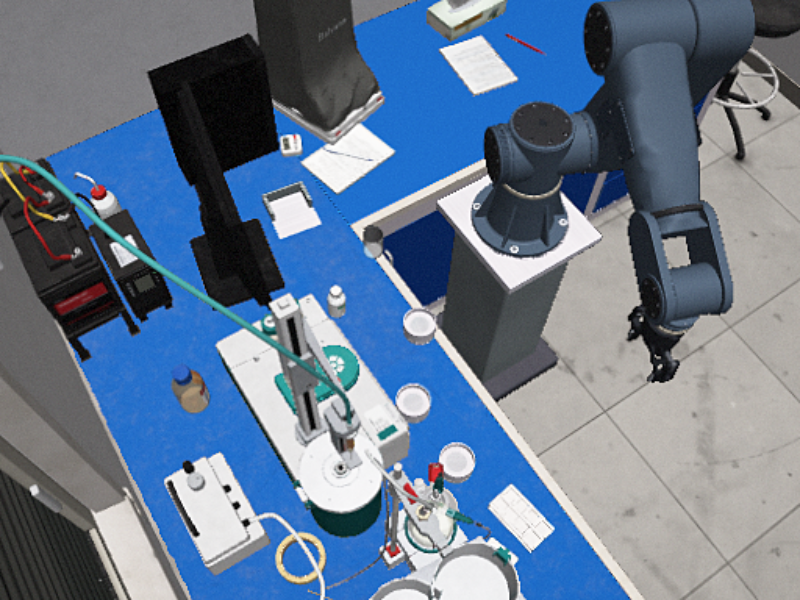

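View pics/side0.png

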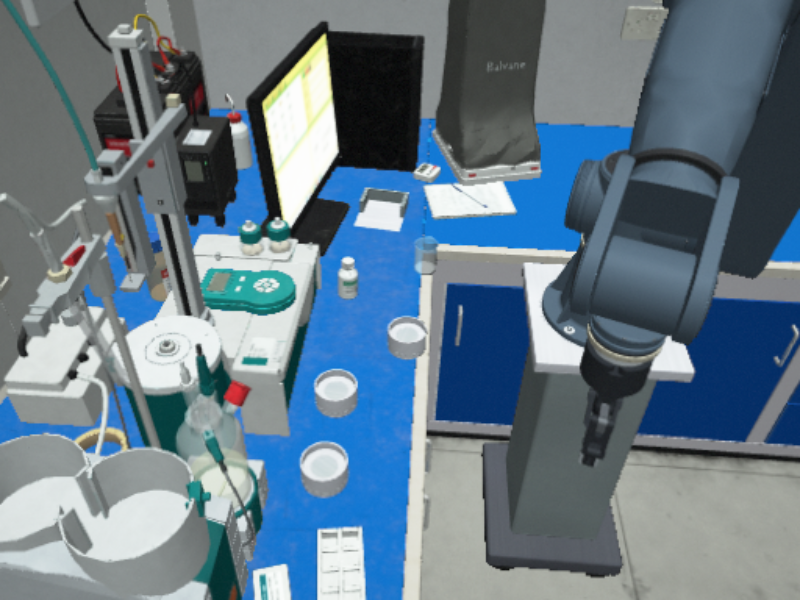

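Scene picture (800 px scale): tins at (420,325), (413,402), (457,462); bottle (337,300), beaker (373,240), and the bay at (290,208), opening towards the tins with its back wall on the far side. Next: an overhead height map from both depth images.

```bash
cat > h.py <<'E'
import numpy as np,cv2
def cloud(im):
    h,w=im["depth"].shape
    K=np.array([[im["fx"],0,im["cx"]],[0,im["fy"],im["cy"]],[0,0,1]])
    g=np.mgrid[:h,:w][::-1].reshape(2,-1).T.astype(np.float64)
    n=cv2.undistortPoints(g[:,None],K,np.array(im["D"],float))[:,0]
    z=im["depth"].ravel().astype(float); P=np.c_[n*z[:,None],z,np.ones_like(z)]
    W=(P@np.linalg.inv(im["camera_from_world"]).T)[:,:3]
    return W[z>0],im["pixels"].reshape(-1,3)[z>0]
E
python3 - <<'E'
import pickle
from h import *
d=pickle.load(open("im0.pkl","rb"))
X0,Y0,s=0.2,-0.6,1/1000
outs=[]
for n in d:
    W,C=cloud(d[n]); o=W[:,2].argsort(); W=W[o];C=C[o]
    m=(W[:,2]<0.25)&(W[:,2]>-.03);W=W[m];C=C[m]
    I=np.zeros((550,1100,3),np.uint8)   # rows: x upward, cols: y leftward
    for (x,y,z),c in zip(W,C):
        u=int((0.5-y)/s);v=int((0.75-x)/s)
        if 0<=u<1100 and 0<=v<550: cv2.circle(I,(u,v),1,tuple(int(k) for k in c[::-1]),-1)
    outs.append(cv2.resize(I,(800,400))); 
    print(n,np.median(W[np.abs(W[:,2])<.015][:,2]))
    # tin candidates: height 0.042-0.05
    m=(W[:,2]>.038)&(W[:,2]<.054)&(W[:,0]>.2)&(W[:,0]<.7)&(W[:,1]>-.4)&(W[:,1]<.5)
    M=np.zeros((500,900),np.uint8)
    for x,y,z in W[m]: M[int((x-.2)*1000),int((y+.4)*1000)]=255
    M=cv2.morphologyEx(M,cv2.MORPH_CLOSE,np.ones((9,9)))
    N,L,S,c=cv2.connectedComponentsWithStats(M)
    for i in range(1,N):
        if S[i,4]>300: print(S[i,0]/1000-.4,S[i,1]/1000+.2,S[i,2:5], "mid x,y",S[i,1]/1000+.2+S[i,3]/2000,S[i,0]/1000-.4+S[i,2]/2000)
cv2.imwrite("pics/top0.png",outs[0]);cv2.imwrite("pics/top1.png",outs[1])
E
```

```text
scene 0.0008115450929304657
side -0.0011361236712074119
0.4149999999999999 0.484 [ 47  72 302] mid x,y 0.52 0.43849999999999995
0.378 0.5900000000000001 [  8  78 337] mid x,y 0.6290000000000001 0.382
```

View pics/top0.png

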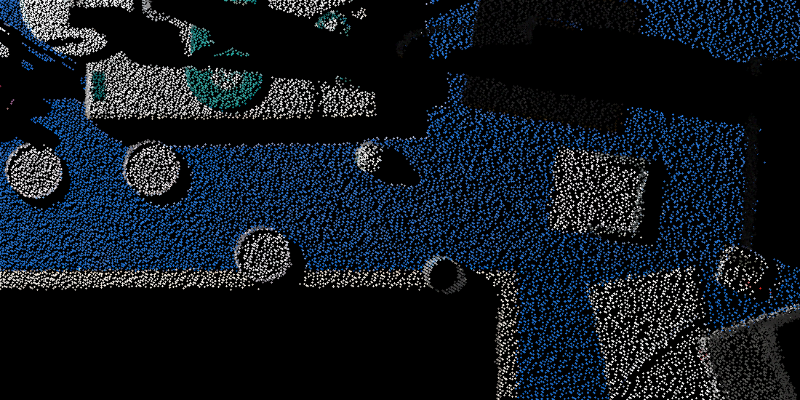

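```bash
cat >> h.py <<'E'
def warp(im,cx,cy,z,half,ppm):  # metric view of plane z: up = +x, left = +y
    n=int(2*half*ppm); v,u=np.mgrid[:n,:n]
    P=np.stack([cx+half-v/ppm,cy+half-u/ppm,np.full(u.shape,z)],-1).reshape(-1,3).astype(float)/np.array([1,1,1])
    T=im["camera_from_world"]; K=np.array([[im["fx"],0,im["cx"]],[0,im["fy"],im["cy"]],[0,0,1]])
    p=cv2.projectPoints(P,cv2.Rodrigues(np.ascontiguousarray(T[:3,:3]))[0],T[:3,3].copy(),K,np.array(im["D"],float))[0].reshape(n,n,2).astype(np.float32)
    return cv2.remap(im["pixels"][:,:,::-1].copy(),p[...,0].copy(),p[...,1].copy(),cv2.INTER_CUBIC)
T0=[(.516,.452),(.519,.291),(.400,.138)]
E
python3 - <<'E'
import pickle
from h import *
d=pickle.load(open("im0.pkl","rb"))
def grid(I):
    n=len(I)
    for k in range(0,n,40): cv2.line(I,(k,0),(k,n),(0,255,255) if k!=n//2 else (0,0,255),1); cv2.line(I,(0,k),(n,k),(0,255,255)if k!=n//2 else (0,0,255),1)
    return I
rows=[]
for n in("scene","side"):
    t=[]
    for c in T0:
        I=warp(d[n],*c,.046,.06,2000); I=cv2.resize(I,(240,240))
        cv2.circle(I,(120,120),76,(0,0,255),1); cv2.line(I,(100,120),(140,120),(0,0,255),1);cv2.line(I,(120,100),(120,140),(0,0,255),1); t.append(I)
    rows.append(np.hstack(t))
cv2.imwrite("pics/tins.png",np.vstack(rows))
cv2.imwrite("pics/bay.png",np.hstack([grid(warp(d[n],.482,-.325,.034,.1,2000)) for n in("scene","side")]))
W=np.vstack([cloud(d[n])[0] for n in d])
for nm,c,rr in[("bottle",(.534,-.009),.05),("beaker",(.372,-.112),.05)]:
    m=(np.hypot(W[:,0]-c[0],W[:,1]-c[1])<rr)&(W[:,2]>.02)&(W[:,2]<.1); print(nm,np.percentile(W[m],[1,50,99],axis=0).round(3))
for c in T0+[(.48,-.33),(.46,-.1)]:
    m=(np.hypot(W[:,0]-c[0],W[:,1]-c[1])<.13)&(W[:,2]>.06)&(W[:,2]<.5); print(c,m.sum(),W[m].min(0).round(3) if m.sum() else "",W[m].max(0).round(3)if m.sum() else "")
E
```

```text
bottle [[ 0.513 -0.024  0.021]
 [ 0.533  0.     0.06 ]
 [ 0.553  0.012  0.095]]
beaker [[ 0.348 -0.14   0.021]
 [ 0.371 -0.102  0.051]
 [ 0.397 -0.082  0.074]]
(0.516, 0.452) 1241 [0.585 0.343 0.06 ] [0.634 0.551 0.272]
(0.519, 0.291) 2420 [0.584 0.18  0.06 ] [0.648 0.385 0.19 ]
(0.4, 0.138) 0  
(0.48, -0.33) 0  
(0.46, -0.1) 314 [ 0.348 -0.144  0.06 ] [0.555 0.01  0.099]
```

View pics/tins.png

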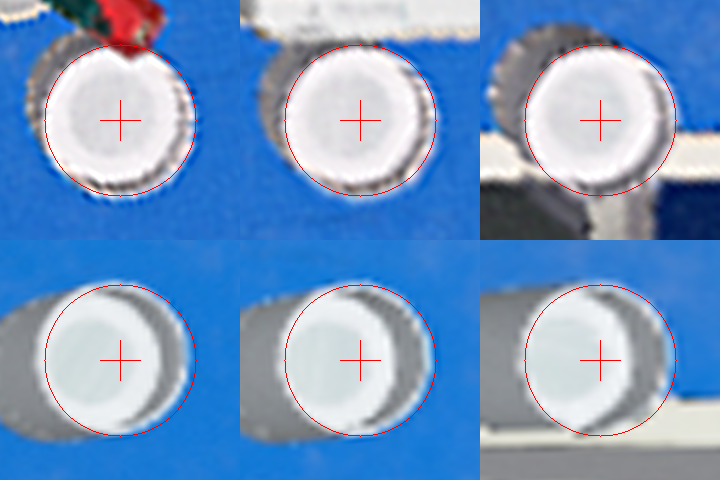

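View pics/bay.png

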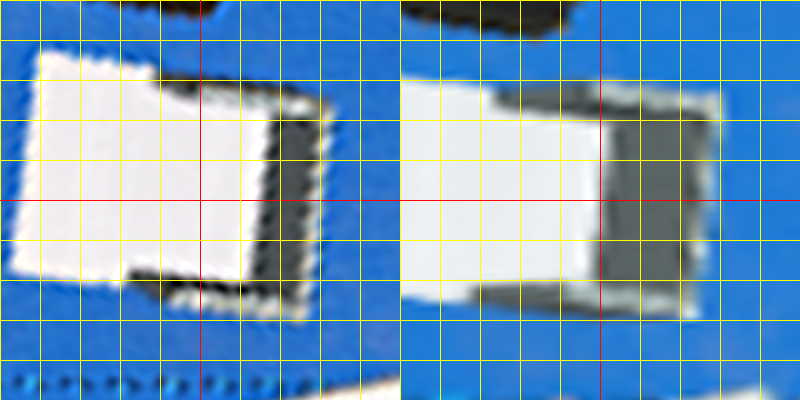

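Tin centres, corrected from the picture: (.516,.4545), (.519,.293) and (.400,.1395). The bay seat is at about (.483,-.335), with the bay's +x along (-.128,-.992). I'll feel tin_3 and then tin_2, putting the part-open fingers in the recess and dragging towards -y.

```bash
cat >> h.py <<'E'
T=[(.516,.4545),(.519,.293),(.400,.1395)]
Q=[0.,1.,0.,0.]
def med(r,n=5):
    f=[]
    for _ in range(n): f.append(r.current_contact_force()); r.sleep(.02)
    return np.mean(f,axis=0)
def insert(r,i,z):
    x,y=T[i]
    r.move_linear([x,y,.08],vel=.15); f0=med(r)
    while 1:
        p=r.current_tool_pos()
        if p[2]<=z+.0005: break
        r.move_linear([x,y,max(z,p[2]-.006)],vel=.05)
        d=med(r,2)-f0
        if abs(d[2])>4: print("touch",r.current_tool_pos(),d); break
    return med(r)
def drag(r,f0,n,step=.003):
    for k in range(n):
        p=np.array(r.current_tool_pos()); p[1]-=step
        r.move_linear(p,vel=.04); d=med(r,4)-f0; print(k,p[1].round(4),d.round(2))
E
python3 - <<'E'
from cell import r
from h import *
for p in [(*T[0],.058),(.483,-.335,.058),(.455,-.02,.058)]:
    print(r.inverse_kinematics(p,[.064,.99795,0,0]))
r.set_gripper(.3,squeeze=20); print(r.current_opening(),r.finger_overhang)
x,y=T[2]; r.move_to([x,y,.15],Q); print(r.current_t())
f0=insert(r,2,.058); print(f0,r.current_tool_pos(),r.current_t())
drag(r,f0,5)
print(r.current_t())
E
```

```text
[ 6.54437535e-01  8.19204162e-01  1.38072991e+00 -4.44089210e-16
  9.41658580e-01 -7.88271262e-01]
[-6.85596127e-01  6.75699819e-01  1.67933699e+00 -4.44089210e-16
  7.86555845e-01 -2.12830492e+00]
[-1.46205204e-01  5.09260372e-01  2.02744456e+00 -4.44089210e-16
  6.04887722e-01 -1.58891400e+00]
0.29738396127039374 0.022
2.4333
[ 0.17219201  0.03557431 -0.17739879] [0.40000604 0.1394915  0.05798796] 4.3917
0 0.1365 [-0.56  0.14  0.42]
1 0.1334 [-0.42  0.03  0.5 ]
2 0.1303 [-0.17  0.25 -0.06]
3 0.1273 [ 0.14 -0.14  0.57]
4 0.1242 [0.06 0.23 0.93]
5.975
```

Run:
```python
from cell import r,optics
from h import *
drag(r,np.zeros(3),4)
im=optics.get_image("side"); sc=optics.get_image("scene")
import pickle; pickle.dump({"side":im,"scene":sc},open("im1.pkl","wb"))
cv2.imwrite("pics/t3.png",np.hstack([cv2.resize(im["pixels"][170:290,160:310,::-1],(400,320),interpolation=cv2.INTER_CUBIC),cv2.resize(sc["pixels"][150:270,200:350,::-1],(400,320),interpolation=cv2.INTER_CUBIC)]))
print(r.current_t())
```

```text
0 0.1211 [0.2  0.35 0.2 ]
1 0.1181 [-0.51 -0.05  0.41]
2 0.115 [-0.11 -0.2  -0.2 ]
3 0.1119 [ 0.3  -0.11  0.11]
7.3417
```

View pics/t3.png

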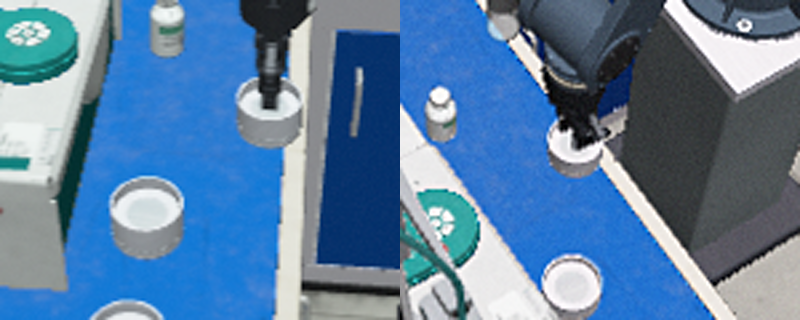

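The fingers sit inside tin_3's rim. The tin has moved about 2 cm towards the bottle with no measurable force (noise about 0.3 N), so it is probably empty. Next is tin_2.

Run:
```python
from cell import r
from h import *
p=np.array(r.current_tool_pos()); p[1]+=.006; r.move_linear(p,vel=.1)
p[2]=.1; r.move_linear(p,vel=.15)
x,y=T[1]; r.move_linear([x,y,.1],vel=.3)
f0=insert(r,1,.058); print(f0,r.current_t())
drag(r,f0,7)
print(r.current_t())
```

```text
[-0.1745595   0.04435402  0.11008892] 10.5167
0 0.29 [ 0.54  0.27 -0.13]
1 0.2869 [0.07 0.61 0.15]
2 0.2839 [ 0.27  0.26 -0.45]
3 0.2808 [ 0.05 -0.23 -0.05]
4 0.2777 [0.12 0.11 0.48]
5 0.2746 [ 0.53  0.35 -0.16]
6 0.2716 [ 0.24 -0.37 -0.09]
12.7333
```

Run:
```python
import pickle
from h import *
from cell import optics
print(optics.get_image("wrist")["mount"].round(3))
d=pickle.load(open("im0.pkl","rb")); W=np.vstack([cloud(d[n])[0] for n in d])
for z in np.arange(.04,.5,.04):
    m=(W[:,2]>z)&(W[:,2]<z+.04)&(W[:,1]>.35)&(W[:,1]<.56)&(W[:,0]>.45)&(W[:,0]<.75)&(np.hypot(W[:,0]-.516,W[:,1]-.4545)>.045)
    if m.sum(): k=W[m]; dd=np.hypot(k[:,0]-.516,k[:,1]-.4545); print(z.round(2),m.sum(),dd.min().round(3),k[dd.argmin()].round(3))
```

```text
[[ 0.    -0.948 -0.319  0.081]
 [ 1.     0.    -0.    -0.001]
 [ 0.    -0.319  0.948 -0.121]
 [ 0.     0.     0.     1.   ]]
0.04 674 0.094 [0.604 0.488 0.058]
0.08 783 0.097 [0.606 0.49  0.084]
0.12 831 0.102 [0.589 0.384 0.122]
0.16 1011 0.108 [0.592 0.378 0.163]
0.2 2046 0.113 [0.612 0.514 0.237]
0.24 677 0.092 [0.601 0.49  0.249]
0.28 444 0.142 [0.636 0.531 0.289]
0.32 397 0.144 [0.635 0.536 0.326]
0.36 377 0.147 [0.639 0.535 0.374]
0.4 367 0.221 [0.736 0.428 0.414]
0.44 537 0.22 [0.718 0.541 0.473]
0.48 580 0.217 [0.732 0.44  0.519]
```

Run:
```python
from cell import r
from h import *
p=np.array(r.current_tool_pos()); p[1]+=.006; r.move_linear(p,vel=.1)
p[2]=.1; r.move_linear(p,vel=.15)
x,y=T[0]; r.move_linear([x-.015,y-.08,.1],vel=.3); r.move_linear([x-.002,y-.003,.1],vel=.2)
T[0]=(x-.002,y-.003)
f0=insert(r,0,.058); print(f0,r.current_t())
drag(r,f0,7)
print(r.current_t())
```

```text
[0.18528384 0.05443114 0.4825567 ] 16.1167
0 0.4485 [ 0.14  0.   -0.3 ]
1 0.4455 [-0.34  0.62 -0.39]
2 0.4425 [ 0.21  2.03 -0.55]
3 0.4394 [ 0.14  1.83 -0.11]
4 0.4364 [ 0.49  1.66 -0.11]
5 0.4332 [-0.06  1.48  0.32]
6 0.4301 [0.31 2.01 0.09]
18.3333
```

tin_1 drags at about 1.9 N against about 0 N for the other two, so it is the heavy one. I'll drag it between tin_2 and tin_3, past the bottle and beaker, to a point in front of the bay.

Run:
```python
from cell import r,optics
from h import *
import pickle
p=np.array(r.current_tool_pos()); p[1]+=.005; r.move_linear(p,vel=.1)
r.set_gripper(.35); print(r.current_opening(),r.current_contact_force().round(2))
z=p[2]
for x,y in [(.455,.37),(.420,.325),(.422,.275),(.465,.195),(.491,.118),(.460,.045),(.455,-.015),(.470,-.10),(.499,-.20)]:
    r.move_linear([x,y,z],rot=[.064,.99795,0,0] if y<-.15 else None,vel=.08)
    print((x,y),r.current_contact_force().round(1),round(r.current_t(),1))
d={n:optics.get_image(n) for n in("scene","side")}; pickle.dump(d,open("im2.pkl","wb"))
cv2.imwrite("pics/mid.png",np.hstack([d["side"]["pixels"][100:340,150:400,::-1],d["scene"]["pixels"][90:330,140:390,::-1]]))
```

```text
0.350434289560317 [-0.14  0.73  0.32]
(0.455, 0.37) [ 1.4  0.7 -0.2] 20.1
(0.42, 0.325) [0.1 0.8 0.3] 20.9
(0.422, 0.275) [ 0.7 -0.2 -0.6] 21.7
(0.465, 0.195) [1.3 0.3 0.9] 23.0
(0.491, 0.118) [-0.3 -0.5 -0.5] 24.1
(0.46, 0.045) [-0.1  0.3  0.9] 25.3
(0.455, -0.015) [-0.   0.6  0.7] 26.2
(0.47, -0.1) [-0.6 -0.6 -0.3] 27.4
(0.499, -0.2) [-0.6  1.7 -0.1] 28.9
```

View pics/mid.png

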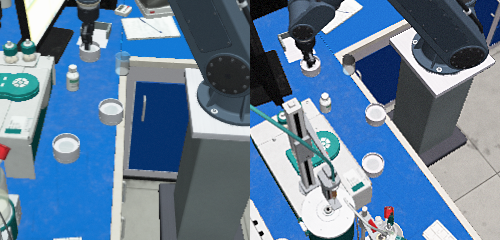

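The tin stands in front of the bay, with the other tins, the bottle and the beaker undisturbed. I'll push it in along the bay axis until it meets the wall.

Run:
```python
from cell import r,optics
from h import *
import pickle
u=np.array([-.128,-.992]); s=np.array([.483,-.335])
z=r.current_tool_pos()[2]
r.move_linear([*(s-u*.02),z],vel=.05)
f0=np.zeros(3); hit=0
for k in range(20):
    a=-.02+.003*(k+1)
    r.move_linear([*(s+u*a),z],vel=.03)
    f=med(r,3); F=-f[:2]@u; print(round(a,3),F.round(2),f.round(2))
    if F>7: hit=1; break
print(hit,r.current_tool_pos(),r.current_t())
d={n:optics.get_image(n) for n in("scene","side")}; pickle.dump(d,open("im3.pkl","wb"))
cv2.imwrite("pics/seat.png",np.hstack([cv2.resize(d["side"]["pixels"][90:190,190:290,::-1],(400,400),interpolation=cv2.INTER_CUBIC),cv2.resize(d["scene"]["pixels"][90:190,140:240,::-1],(400,400),interpolation=cv2.INTER_CUBIC)]))
```

```text
-0.017 6.11 [1.   6.03 6.47]
-0.014 6.29 [0.69 6.25 6.53]
-0.011 5.55 [0.94 5.48 6.11]
-0.008 6.14 [1.07 6.05 6.54]
-0.005 6.27 [1.09 6.18 6.47]
-0.002 6.27 [0.22 6.29 6.68]
0.001 6.1 [0.8  6.05 6.51]
0.004 6.07 [0.55 6.04 6.34]
0.007 6.21 [0.78 6.16 6.27]
0.01 6.43 [0.41 6.43 6.44]
0.013 6.01 [0.39 6.01 6.48]
0.016 14.24 [ 2.62 14.01  8.79]
1 [ 0.48126421 -0.35033767  0.05892169] 35.0333
```

View pics/seat.png

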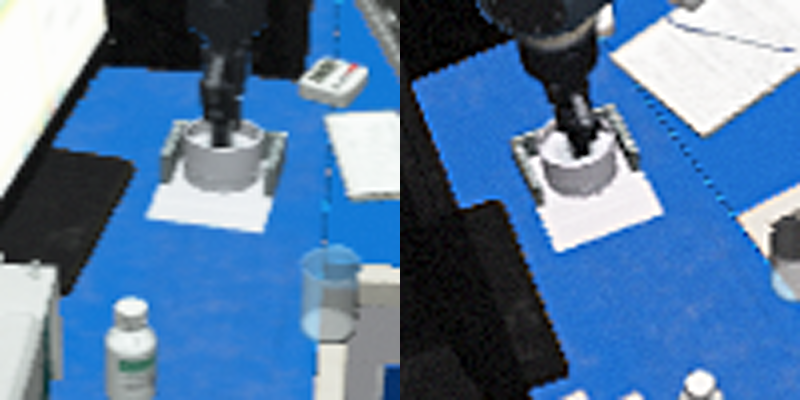

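Force jumped to 14 N and the tin looks fully inside the bay. I'll release by closing the fingers off the rim, then lift and inspect.

Run:
```python
from cell import r,optics
from h import *
import pickle
r.set_gripper(.1); print(med(r).round(2))
p=np.array(r.current_tool_pos()); q=p+[.0,.006,0]; r.move_linear(q,vel=.05)
q[2]=.14; r.move_linear(q,vel=.12); q[:2]=[.38,.0]; q[2]=.25; r.move_linear(q,vel=.3)
print(r.current_t())
d={n:optics.get_image(n) for n in("scene","side")}; pickle.dump(d,open("im4.pkl","wb"))
t=[]
for n in d:
    I=warp(d[n],.478,-.345,.040,.065,3000); I=cv2.resize(I,(400,400)); cv2.putText(I,n,(5,15),0,.5,(0,0,255)); t.append(I)
cv2.imwrite("pics/fin.png",np.hstack(t))
for n in d:
  W,_=cloud(d[n]); m=(W[:,2]>.015)&(W[:,2]<.06)&(np.hypot(W[:,0]-.48,W[:,1]+.34)<.033); k=W[m]
  A=np.c_[k[:,:2]-[.48,-.34],np.ones(len(k))]; mm=(k[:,2]<.038); print(n,mm.sum(),np.linalg.lstsq(A[mm],k[mm,2],rcond=None)[0].round(3))
```

```text
[ 0.42 -0.11  0.3 ]
38.05
scene 136 [0.016 0.054 0.032]
side 89 [-0.031 -0.022  0.03 ]
```

View pics/fin.png

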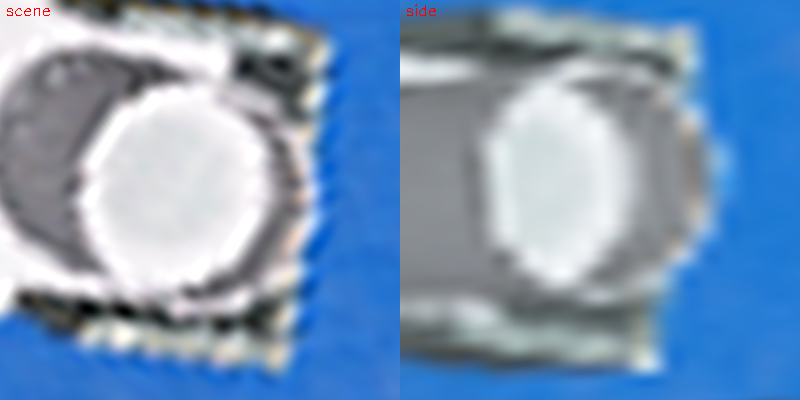

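Run:
```python
import pickle
from h import *
d=pickle.load(open("im4.pkl","rb")); rows=[]
for n in("scene","side"):
    t=[]
    for c in T[1:]:
        I=cv2.resize(warp(d[n],*c,.046,.075,2000),(300,300)); cv2.circle(I,(150,150),100,(0,0,255),1); cv2.circle(I,(150,150),76,(0,255,255),1); t.append(I)
    rows.append(np.hstack(t))
cv2.imwrite("pics/emp.png",np.vstack(rows))
```

```text
(no output)
```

View pics/emp.png

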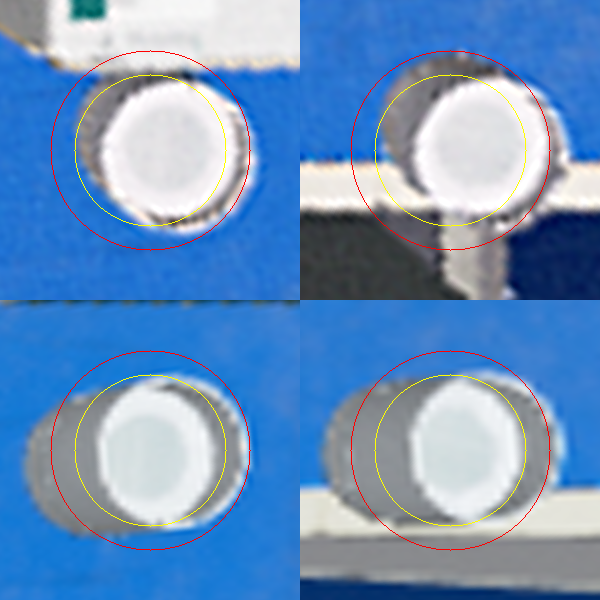

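The last picture shows the empties upright, tin_2 about 14 mm and tin_3 about 20 mm from their starts (rims at roughly 25 and 40 px off the yellow circles, at 2 px/mm). Both are well inside 5 cm, so I'm handing in.

```bash
python3 -c "
from cell import r
print(r.hand_in(), r.current_t())"
```

```text
the job is handed in; nothing more can be done
the job is handed in; nothing more can be done
```

I handed the job in at about 38 s: tin_1 was the heavy one and now rests against the bay's back wall, the two empty tins are upright within about 2 cm of where they stood, and the bottle and beaker weren't touched.

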